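# Nest the parts pot in its rack and lock it

## Task

In the rack on the right of the bench, pull the steel keeper by its red knob all the way out of the way, push the yellow tapered pot along the two rails over the fixed blue pot until it is nested fully home (rim against the blue pot's collar), then slide the keeper all the way back in behind the yellow pot's foot. Let go of everything and leave the roll of black tape and the solder spool where they are.

Things in the scene. Friction and masses are not known exactly. Their poses are not given: they have to be found in the camera images.
- rack: Fixed aluminium pot rack, 330 x 84 x 108 mm. Origin: underside, on the centre line, 150 mm short of the stop plate's face; x along the rails to the stop plate, y left, z up. Two steel rails (10 mm rods 36 mm apart, tops 31 mm above the bench) run from x = -160 to 150 mm. The keeper's guide stands at x = -17 to 13, y = -44 to -76 mm, 68 mm high.
- rack_seat (a point): Centre of the collar face of the blue pot: rack x = 105 mm, on the centre line, 61 mm above the bench. The yellow pot's mouth centre comes here when fully nested.
- blue_foot (a point): Centre of the closed foot (36 mm) of the blue pot, same shape as the yellow one, fixed to the stop plate with its axis along the rack's x, 61 mm above the bench, foot towards the open end (rack x = 55 mm). The yellow pot slides over it with 3 mm play all round and stops when its rim meets the blue pot's collar.
- pot: Loose yellow hollow tapered pot, 95 mm long, about 90 g, lying level on the rails on its collar, axis 61 mm above the bench; slides and can roll. Origin: centre of the foot face; x along its axis from foot to mouth, which faces the blue pot. Outside 36 mm diameter at the foot, 51 mm at 50 mm from it, then a collar 69 mm wide over the last 45 mm. Inside 58 mm at the mouth.
- pot_foot (a point): Centre of the yellow pot's flat closed foot face (36 mm, from 43 to 79 mm above the bench), which faces the open near end of the rack. Fully nested it lies at rack x = 10 mm.
- pot_mouth (a point): Centre of the yellow pot's open mouth, in the plane of its rim.
- keeper (a joint): Slide of the steel keeper bar across the rails, m: 0 fully in (bar across the rails), 0.050 fully out (clear of the pot), moving along rack -y. About 1.2 N friction; stays where left. Bar at rack x = -8 to 4 mm, 52 to 70 mm above the bench, its end 5 mm past the centre line when in. It passes 6 mm behind the foot of a fully nested pot and cannot close if the pot is not home.
- keeper_knob (a point): Middle of the keeper's upright red round knob, 18 mm diameter, 75 to 105 mm above the bench, this point at 90 mm. It moves with the keeper: rack x = -2 mm, y = -62 mm fully in, -112 mm fully out.
- tape_black: Roll of black tape lying flat, 59 mm diameter, 18 mm high; bystander; origin at the centre of its underside.
- solder_spool: White and blue solder spool, 56 mm diameter, 42 mm high; bystander; origin at the centre of its underside.

How it is judged:
On the way, in this order (a step that is already met when the one before it is completed fails the run):
1. the keeper is out of the pot's path (value of joint keeper above 0.042 m), for 0.1 s.
2. the yellow pot is nested fully home over the blue pot (x of pot_mouth in the frame of rack_seat above -0.004 m and distance between pot_mouth and rack_seat below 0.008 m and angle between the x axis of pot and the x axis of rack, either way round below 0.08 rad), for 0.2 s.
At the end, for the whole second after the job is handed in: The yellow pot's rim is within 4 mm of the blue pot's collar along the rack, its mouth centre within 8 mm of the seat point, its axis within 0.08 rad of the rack's; the keeper is in to within 6 mm; the pot is at rest (all of step 2 and value of joint keeper below 0.006 m and linear speed of pot below 0.01 m/s); the robot touches nothing.
It fails at once if a bystander is moved more than 30 mm (distance of any of tape_black, solder_spool from where it was at the start of the episode above 0.03 m).
It also fails if it takes over 54 s, if anything falls off the work surface, if the arm or the gripper's body presses on something with over 40 N, if the wrist force passes 120 N, or if a joint passes its speed limit or range.

## Robot

A 7-joint arm with a two-finger parallel gripper is mounted at the origin on a cart in front of the work surface, level with it; the furniture and walls round the work are solid. World frame = base frame: x ahead of the robot, y to its left, z up, the work surface at z = 0. Lengths are in m, angles in rad, forces in N, time in s.
With the tool pointing down it reaches from about 0.425 to 0.925 m from the base axis. Payload 6.8 kg.
Tool frame: the origin (TCP) lies on the centre line of the jaws, within the pads' length; the fingertips stand 19 mm ahead of it and the grasp point (between the pads) is the TCP (bot.tcp_to_tips is the distance from the TCP to the fingertips, in m); x points along the fingers, y is the direction in which the jaws open and shut, and the axes are right-handed (so a half turn about x gives the same grasp; the last joint's range is limited). The gripper opens to 85 mm and grips with 20 to 120 N. Pads are 22 mm wide; open, the fingers measure 114 mm over their backs; the gripper's body (76 mm by 85 mm) begins 54 mm behind the grasp point. The pads swing forward as they close: fully open they stand 13 mm farther back than shut.
Start: joints at [-0.108, 0.477, 0.022, 1.555, -0.011, 1.109, -0.083], TCP at [0.675, 0, 0.25] pointing down, gripper open.
Joint ranges: [-2.96, 2.96], [-0.34, 2.1], [-1.41, 1.46], [0.24, 2.44], [-1.37, 4.51], [0.17, 1.92], [-2.96, 2.96]. Speed limits (rad/s): [2.39, 2.39, 3.14, 3.14, 3.14, 3.14, 3.14].

## Interface

Orientations are given as a unit quaternion [w, x, y, z].
In Python, from station import status, eyes, bot gives the robot as it stands.
- The arm moves only by the tool apply_moves, never from a script. Its arguments are lists of equal length, an entry for each row: "travel": the shift along the tool's x, y, z in cm, a list of three; "turn": the turn, a rotation vector about the tool's x, y, z in rad, a list of three; "grip": the closure, from 0 (fully open) to 1 (shut). In form: {"travel": [[tx, ty, tz], ...], "turn": [[wx, wy, wz], ...], "grip": [grip, ...]}. A call has 1 to 8 rows; each row shifts and turns the pose as measured when the row begins, along the tool's axes as they then stand; what a row does not reach is not made up. A row lasts 1/12 s, in which the tool goes at most 41.7 mm and 7.16 degrees, less where a joint would pass 70% of its speed; a pose out of reach is approached as far as the arm can. A call is refused whole if a number of a shift passes 4.17 or a number of a turn 0.125, either way. A call with a gripper value outside its range is refused whole. The fingers move at their own pace and stop on an object; "newtons" is the grip in N (left out, the last holds). Time passes only in rows, so rows that do not move let the fingers close. It gives the time, the measured TCP pose, the force and the opening at its end, in the units of the state.
- status.get_obs(): the state, without advancing time (a new reading comes with each control period).
- eyes.read_camera(name): name is "scene" or "side" or "wrist"; returns the picture (400x640x3 uint8, red, green, blue); there is no depth.
- eyes.calibration(name): a dict with "intrinsics" (3x3 intrinsics, pixels), "xyz" and "attitude" of the camera in the world; the wrist camera has in their place "T_tool_cam" (4x4, takes a point from camera to tool coordinates, whose origin is the TCP and whose axes are the tool frame's). Camera axes: x right, y down, z forward; pixel columns grow to the right and rows downward; lengths in m; the calibration is good to about 2 mm. A picture is of the moment at which its call begins: read the wrist's pose just before it. calibration takes no time and is no camera call.
- bot.hand_in(): hands the job in, once; it reports no verdict.
Trained networks look in the newest picture that a camera, given by its name, has taken for a name from the list of things; names that differ only in an ending like _2 or _b are one class to them, and where a whole thing is asked for, a point or a joint stands for the part that bears it (a point fixed in the world has none). Each returns a list of dicts, best first, with "score" (0 to 1); they miss things now and then, are a little off and sometimes report something else, mostly with a low value. They report only what shows in the picture. A call takes as long as a camera call.
- eyes.masks_of(thing, camera): "region" (400x640 bool, what is visible of it) and "rect" ([left, top, right, bottom] in pixels, round what is visible of it).
The state is a dict: "t": time; "q": joint angles; "joint_vel": joint speeds; "joint_torque": joint torques, N m; "eef_pos": TCP position; "tool_rot": TCP orientation; "contact_force": force on the tool from outside, world axes, zero at the start; "torque": the same for the moment, N m; "gripper_width": opening from 0.0 (shut) to 1.0 (fully open).
Only numpy, scipy, OpenCV 4.12 (cv2) and the standard library are available. Lean on these libraries where they do the work, as an engineer would, in place of code of your own. Each camera call takes 0.05 s, during which the arm holds its last target. There are 200 camera calls.

## Working session

There is one attempt and no reset: what is moved stays moved. The work goes in short steps, Python scripts to look and compute and a tool call to move; the robot and the scene stay as the last step left them, time stands still between calls to the robot, and variables do not carry over. Pictures are saved under pics/ and viewed, about 8 in all and at most 12, crops included, and the job is handed in when it is done.

Besides the shell and the picture viewer there is one more tool, called by a JSON object that holds its "fn" and its "kwargs", one argument or row to a line. apply_moves: Moves the arm, as the interface text tells. Its arguments: {"type":"object","properties":{"travel":{"type":"array"},"turn":{"type":"array"},"grip":{"type":"array"},"newtons":{"type":"number"}},"required":["travel","turn","grip"]}

```bash
mkdir -p pics; ls; python3 - <<'E'
from station import status, eyes, bot
import cv2, numpy as np
o=status.get_obs(); print({k:np.round(v,3) for k,v in o.items()}, bot.tcp_to_tips)
ims=[]
for c in ['scene','side']:
    k=eyes.calibration(c); print(c,k)
    im=eyes.read_camera(c); cv2.imwrite(f'pics/{c}0.png',im[:,:,::-1]); np.save(f'pics/{c}0.npy',im)
    for t in ['rack','pot','keeper_knob','tape_black','solder_spool']:
        for m in eyes.masks_of(t,c)[:2]:
            ys,xs=np.nonzero(m['region']); print(c,t,round(m['score'],2),m['rect'],xs.mean().round(1),ys.mean().round(1),len(xs))
E
```

```text
pics
{'t': np.float64(0.0), 'q': array([-0.108,  0.478,  0.022,  1.556, -0.012,  1.109, -0.083]), 'joint_vel': array([-0.   , -0.003, -0.001, -0.001,  0.001, -0.   ,  0.   ]), 'joint_torque': array([-1.0000e-03, -5.9644e+01,  1.6080e+00, -2.8119e+01,  1.2000e-02,
        9.0000e-03,  0.0000e+00]), 'eef_pos': array([ 0.674, -0.   ,  0.249]), 'tool_rot': array([-0.5, -0.5, -0.5,  0.5]), 'contact_force': array([-1.27 , -0.767,  0.261]), 'torque': array([ 0.049, -0.022,  0.033]), 'gripper_width': np.float64(0.999)} 0.019
scene {'intrinsics': array([[469.22335125,   0.        , 329.5120619 ],
       [  0.        , 469.22335125, 205.05162485],
       [  0.        ,   0.        ,   1.        ]]), 'xyz': array([ 0.11312131, -0.54765886,  0.69614774]), 'attitude': array([-0.33932606,  0.82259322, -0.42614926,  0.16307983])}
scene rack 0.71 [270.5, 154.9, 390.4, 328.2] 343.0 242.4 7082
scene pot 0.87 [294.9, 222.1, 350.2, 283.8] 320.8 250.5 1859
scene keeper_knob 0.87 [338.2, 222.2, 378.1, 250.1] 363.2 235.0 498
scene tape_black 0.86 [275.9, 194.2, 302.2, 219.9] 288.2 207.8 460
scene tape_black 0.74 [266.1, 152.0, 391.8, 329.6] 342.8 242.4 6970
scene solder_spool 0.6 [307.1, 156.5, 332.9, 189.7] 320.1 172.0 650
side {'intrinsics': array([[466.03759992,   0.        , 320.4018653 ],
       [  0.        , 466.03759992, 194.42141297],
       [  0.        ,   0.        ,   1.        ]]), 'xyz': array([ 0.40659694, -0.94462614,  0.52606721]), 'attitude': array([-0.5015754 ,  0.85882814, -0.09256923,  0.04761593])}
side rack 0.78 [242.3, 170.9, 416.0, 274.1] 339.6 231.4 7206
side pot 0.73 [267.4, 200.4, 322.5, 242.1] 298.4 221.4 1700
side keeper_knob 0.76 [325.3, 208.0, 347.9, 242.2] 338.0 224.2 412
side tape_black 0.73 [314.5, 197.4, 339.0, 205.4] 328.0 198.1 251
side solder_spool 0.69 [361.2, 174.2, 390.0, 196.4] 373.3 183.6 240
```

```bash
python3 - <<'E'
import cv2,numpy as np
a=cv2.imread('pics/scene0.png')[130:340,240:420];b=cv2.imread('pics/side0.png')[150:290,225:435]
a=cv2.resize(a,None,fx=2.8,fy=2.8,interpolation=cv2.INTER_CUBIC)
b=cv2.resize(b,None,fx=3.8,fy=3.8,interpolation=cv2.INTER_CUBIC)
cv2.imwrite('pics/a.png',a);cv2.imwrite('pics/b.png',b)
E
```

```text
(no output)
```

View pics/a.png

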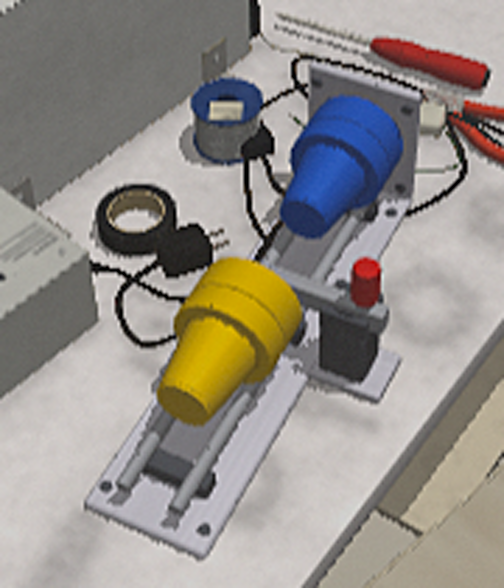

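View pics/b.png

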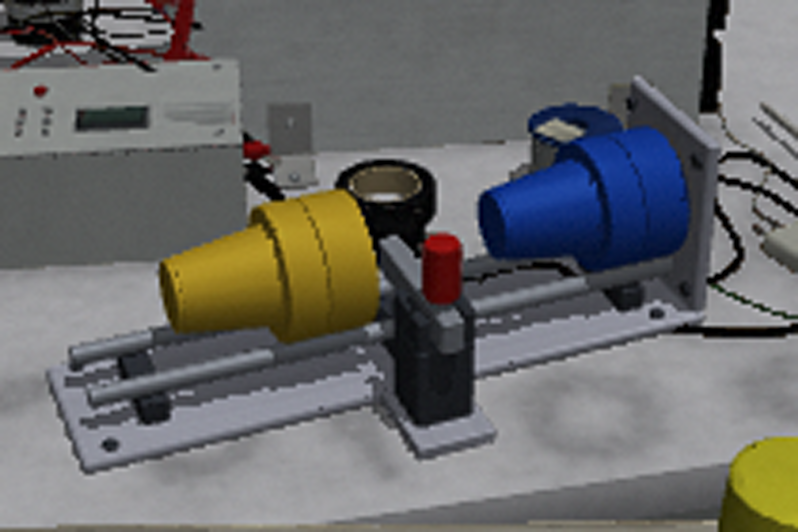

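The scene view shows the yellow pot at the near end of the rack, foot towards the robot, and the blue pot at the far end. The red knob (full-image ~371,230) is on the rack's right with the keeper in. The spool and tape lie left of the rack. Next I'll fit the rack pose from the colour silhouettes in both cameras.

```bash
cat > h.py <<'E'
from station import status, eyes, bot
import cv2, numpy as np
from scipy.spatial.transform import Rotation as R
from scipy.optimize import least_squares
def rot(q): return R.from_quat([q[1],q[2],q[3],q[0]]).as_matrix()
def cam(c):
    k=eyes.calibration(c); return k['intrinsics'],np.array(k['xyz']),rot(k['attitude'])
def proj(P,C):
    K,t,A=C; p=(np.asarray(P)-t)@A@K.T; return p[:,:2]/p[:,2:]
TH=np.linspace(0,2*np.pi,60)
def ringx(x,r,z=.061): return np.c_[np.full(60,x),r*np.cos(TH),z+r*np.sin(TH)]
def potparts(x0): # foot at x0
    return [np.r_[ringx(x0,.018),ringx(x0+.05,.0255)],np.r_[ringx(x0+.05,.0345),ringx(x0+.095,.0345)]]
def knobparts(s): 
    c=np.c_[.009*np.cos(TH)-.002,.009*np.sin(TH)-.062-s]
    return [np.r_[np.c_[c,np.full(60,.075)],np.c_[c,np.full(60,.105)]]]
def toW(P,rx,ry,yaw):
    c,s=np.cos(yaw),np.sin(yaw); return P@np.array([[c,s,0],[-s,c,0],[0,0,1]])+[rx,ry,0]
def sil(parts,p,C,S=8):
    m=np.zeros((400*S//2,640*S//2),np.uint8); m=np.zeros((400*4,640*4),np.uint8)
    for P in parts:
        h=cv2.convexHull(((proj(toW(P,*p),C)+.5)*4*16).astype(np.int32)); cv2.fillConvexPoly(m,h,255,shift=4)
    return m
def feats(m,s):
    ys,xs=np.nonzero(m); f=[xs.mean(),ys.mean()]+list(np.percentile(xs,[1,99]))+list(np.percentile(ys,[1,99]))
    return (np.array(f)+.5)/s
def colmask(im,col):
    h=cv2.cvtColor(im,cv2.COLOR_RGB2HSV).astype(int); H,S,V=h[...,0],h[...,1],h[...,2]
    m={'y':(H>18)&(H<32)&(S>150),'b':(H>105)&(H<125)&(S>150),'r':((H<6)|(H>174))&(S>150)}[col]
    return (m&(V>40)).astype(np.uint8)
def biggest(m,near):
    n,l,st,ce=cv2.connectedComponentsWithStats(m); 
    k=[i for i in range(1,n) if st[i,4]>60]; i=min(k,key=lambda i:np.hypot(*(ce[i]-near))); return l==i
E
cat > fit.py <<'E'
from h import *
near={'scene':{'y':(321,250),'b':(363,195),'r':(371,230)},'side':{'y':(298,221),'b':(380,202),'r':(341,221)}}
obs={};C={}
for c in near:
    C[c]=cam(c); im=np.load(f'pics/{c}0.npy')
    for k in 'ybr':
        m=biggest(colmask(im,k),near[c][k]); obs[c,k]=feats(m,1); print(c,k,m.sum(),obs[c,k].round(1))
def res(v,cs=('scene','side')):
    p=v[:3]; parts={'y':potparts(v[3]),'b':potparts(.055),'r':knobparts(0)}
    return np.concatenate([feats(sil(parts[k],p,C[c]),4)-obs[c,k] for c in cs for k in 'ybr'])
from scipy.optimize import minimize
for cs in (('scene','side'),('scene',),('side',)):
    f=lambda v:np.sum(np.abs(res(v,cs))**1.3)
    best=min((minimize(f,[x,y,w,-.12],method='Nelder-Mead',options=dict(initial_simplex=np.array([[x,y,w,-.12]]+[[x+.03*(i==0),y+.03*(i==1),w+.1*(i==2),-.12+.02*(i==3)] for i in range(4)]),maxiter=250)) for x,y,w in [(.62,-.3,.2)]),key=lambda r:r.fun)
    print(cs,best.x.round(4),best.fun); print(res(best.x,cs).reshape(-1,6).round(1))
    if len(cs)==2: np.save('rack.npy',best.x)
p=np.load('rack.npy')
for n,P in dict(knob=[-.002,-.062,.09],seat=[.105,0,.061],potfoot=[p[3],0,.061],end=[-.16,0,0]).items(): print(n,toW(np.array([P]),*p[:3]).round(4))
E
python3 fit.py
```

```text
scene y 1899 [321.2 250.3 298.5 345.5 224.5 279.5]
scene b 1251 [361.5 187.4 342.5 382.5 166.5 212.5]
scene r 144 [370.9 230.8 366.5 375.5 222.9 238.5]
side y 1658 [298.8 221.7 268.5 323.5 201.5 237.5]
side b 1628 [381.  202.1 352.5 404.5 179.5 219.5]
side r 168 [341.2 221.  336.5 345.5 212.5 229.5]
('scene', 'side') [ 0.5687 -0.218   0.1702 -0.1159] 53.01291747127141
[[ 0.9  0.3  0.9  1.4 -1.4  0.9]
 [ 0.3  0.5  0.1  0.6 -2.1  0.6]
 [-2.4 -2.2 -3.1 -1.6 -3.6 -0.6]
 [-0.6  0.3 -0.9  0.1  0.1  1.4]
 [ 0.5  1.5 -0.1  1.4  5.1  0.1]
 [-0.4 -2.2 -0.9  0.4 -3.4 -0.9]]
('scene',) [ 0.5673 -0.2183  0.1646 -0.1161] 26.20555094325811
[[ 0.3  0.9  0.1  0.9 -0.6  1.6]
 [ 0.3  1.1 -0.1  0.6 -1.4  1.1]
 [-2.8 -1.4 -3.6 -2.1 -2.8  0.1]]
('side',) [ 0.5683 -0.2182  0.1846 -0.1151] 22.597044059979524
[[-0.2  0.5 -0.4  0.6  0.1  1.4]
 [-0.1  1.1 -0.6  0.9  4.6 -0.1]
 [-0.2 -2.1 -0.6  0.6 -3.4 -0.9]]
knob [[ 0.5773 -0.2795  0.09  ]]
seat [[ 0.6722 -0.2003  0.061 ]]
potfoot [[ 0.4546 -0.2377  0.061 ]]
end [[ 0.4111 -0.2451  0.    ]]
```

{"fn": "apply_moves", "kwargs": {
  "travel": [
    [1, -1.2, 3.4],
    [1, -1.2, 3.4],
    [1, -1.2, 3.4],
    [1, -1.2, 3.4],
    [1, -1.2, 3.4],
    [1, -1.2, 3.4],
    [1, -1.2, 3.4],
    [0.5, -0.6, 1.8]
  ],
  "turn": [
    [-0.022, 0, 0],
    [-0.022, 0, 0],
    [-0.022, 0, 0],
    [-0.022, 0, 0],
    [-0.022, 0, 0],
    [-0.022, 0, 0],
    [-0.022, 0, 0],
    [-0.02, 0, 0]
  ],
  "grip": [0.1, 0.1, 0.1, 0.1, 0.1, 0.1, 0.1, 0.1],
  "newtons": 30
}}

```text
t: 1.27
eef_pos: [0.6077, -0.2612, 0.1733]
tool_rot: [0.548, 0.451, 0.546, -0.445]
contact_force: [0.1, -1.0, -0.0]
gripper_width: 0.898
```

```bash
cat > go.py <<'E'
from h import *
import sys
# usage: go.py rackx racky z yawjaw(deg rel. rack x): tool deltas to that TCP pose
def delta(X,Y,Z,jaw):
    o=status.get_obs(); p=np.load('rack.npy'); T=rot(o['tool_rot'])
    g=toW(np.array([[X,Y,Z]]),*p[:3])[0]; a=p[2]+np.radians(jaw)
    G=np.c_[[0,0,-1],[np.cos(a),np.sin(a),0],[np.sin(a),-np.cos(a),0]]
    r=toW(np.array([o['eef_pos']])-[p[0],p[1],0],0,0,-p[2])[0]
    print('t',o['t'].round(2),'rack pos mm',(r*1000).round(1),'F',np.round(o['contact_force'],1),'w',round(float(o['gripper_width']),3))
    print('tool travel cm',(T.T@(g-o['eef_pos'])*100).round(2),'turn',R.from_matrix(T.T@G).as_rotvec().round(3))
if __name__=='__main__': delta(*map(float,sys.argv[1:5]))
E
python3 go.py -.002 -.064 .095 0
python3 - <<'E'
from h import *
o=status.get_obs(); im=eyes.read_camera('wrist'); k=eyes.calibration('wrist')
T=np.eye(4);T[:3,:3]=rot(o['tool_rot']);T[:3,3]=o['eef_pos'];W=T@k['T_tool_cam']
C=(k['intrinsics'],W[:3,3],W[:3,:3]); p=np.load('rack.npy')
v=im.copy()
for parts,c in ((knobparts(0),(0,255,0)),(potparts(p[3]),(0,0,255)),(potparts(.055),(255,255,0))):
    for P in parts:
        h=cv2.convexHull(proj(toW(P,*p[:3]),C).astype(np.float32)).astype(np.int32); cv2.polylines(v,[h],True,c,1)
cv2.imwrite('pics/w1.png',v[:,:,::-1]); np.save('pics/w1.npy',im); np.save('pics/W1.npy',W)
E
```

```text
Traceback (most recent call last):
  File "go.py", line 11, in <module>
    if __name__=='__main__': delta(*map(float,sys.argv[1:5]))
                             ~~~~~^^^^^^^^^^^^^^^^^^^^^^^^^^^
  File "go.py", line 9, in delta
    print('t',o['t'].round(2),'rack pos mm',(r*1000).round(1),'F',np.round(o['contact_force'],1),'w',round(float(o['gripper_width']),3))
              ^^^^^^^^^^^^
AttributeError: 'float' object has no attribute 'round'
```

View pics/w1.png

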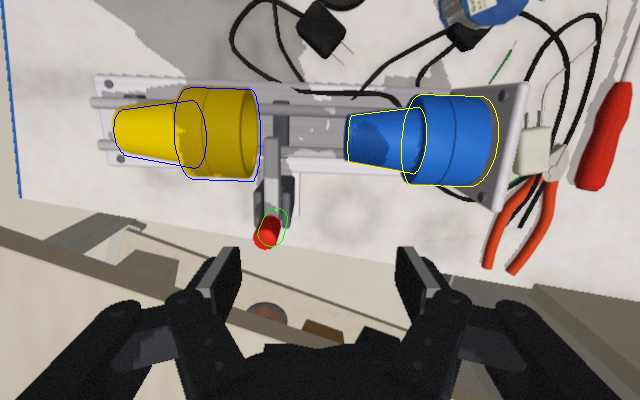

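The wrist view confirms the fit. The pot outlines match to 1–2 px. The knob (267,232) sits about 4 px left of and below the model, so I'll fit it separately using all three views.

```bash
sed -i "s/o\['t'\].round(2)/round(float(o['t']),2)/" go.py; cat > fit2.py <<'E'
from h import *
near={'scene':{'y':(321,250),'b':(363,195),'r':(371,230)},'side':{'y':(298,221),'b':(380,202),'r':(341,221)},'wrist':{'y':(187,133),'b':(425,140),'r':(267,232)}}
C={c:cam(c) for c in ('scene','side')}; W=np.load('pics/W1.npy'); C['wrist']=(eyes.calibration('wrist')['intrinsics'],W[:3,3],W[:3,:3])
obs={}
for c in near:
    im=np.load('pics/'+{'wrist':'w1'}.get(c,c+'0')+'.npy')
    for k in 'ybr': obs[c,k]=feats(biggest(colmask(im,k),near[c][k]),1)
def kn(dx,dy): 
    P=knobparts(dy)[0].copy(); P[:,0]+=dx; return [P]
def res(v,ks='ybr',cs=near):
    parts={'y':potparts(v[3]),'b':potparts(.055),'r':kn(v[4],v[5])}
    return np.array([feats(sil(parts[k],v[:3],C[c]),4)-obs[c,k] for c in cs for k in ks])
from scipy.optimize import minimize
x0=np.r_[np.load('rack.npy')[:4],0,.002]
for cs in (list(near),['wrist']):
    f=lambda v:np.sum(np.abs(res(v,cs=cs))**1.3)
    b=minimize(f,x0,method='Nelder-Mead',options=dict(initial_simplex=np.vstack([x0,x0+np.diag([.01,.01,.03,.01,.005,.005])]),maxiter=500))
    print(cs,b.x.round(4),b.fun); print(res(b.x,cs=cs).round(1))
    if len(cs)>1: np.save('rack.npy',b.x)
E
python3 fit2.py; python3 go.py -.002 -.064 .095 0
```

```text
['scene', 'side', 'wrist'] [ 0.5653 -0.2171  0.1642 -0.1139 -0.0006  0.006 ] 71.48713474538083
[[-0.3  0.4 -0.4  0.4 -1.1  1.1]
 [-0.8  1.4 -1.1 -0.4 -1.1  1.6]
 [-0.9  0.3 -1.9 -0.1 -1.1  1.9]
 [-1.6 -0.1 -1.6 -0.9 -0.1  0.9]
 [-1.2  1.6 -1.9 -0.1  5.4  0.4]
 [-1.6 -0.4 -2.1 -0.9 -1.6  0.9]
 [ 1.1  1.2  0.1  2.1 -0.1  1.9]
 [ 1.2  0.4  0.1  2.9 -0.6  0.6]
 [ 0.8  0.6 -0.6  2.1 -2.6  2.9]]
['wrist'] [ 5.643e-01 -2.169e-01  1.615e-01 -1.137e-01  2.000e-04  5.900e-03] 19.477817236156934
[[ 0.   0.5 -1.1  1.1 -0.9  1.4]
 [-0.1  0.3 -0.9  1.4 -0.6  0.6]
 [ 0.3 -0.  -1.1  1.6 -3.1  2.4]]
t 1.32 rack pos mm [ 32.7 -54.1 172.6] F [-0.9 -4.1 -0.2] w 0.903
tool travel cm [ 7.73 -3.55  0.89] turn [ 0.032 -0.002 -0.007]
```

{"fn": "apply_moves", "kwargs": {
  "travel": [
    [0.3, -1.8, 0.65],
    [0.3, -1.75, 0.65],
    [2, 0, 0],
    [2, 0, 0],
    [2, 0, 0],
    [0.8, 0, 0]
  ],
  "turn": [
    [0.016, 0, -0.003],
    [0.016, 0, -0.003],
    [0, 0, 0],
    [0, 0, 0],
    [0, 0, 0],
    [0, 0, 0]
  ],
  "grip": [0.1, 0.1, 0.1, 0.1, 0.1, 0.1]
}}

```text
t: 1.82
eef_pos: [0.5716, -0.2904, 0.0989]
tool_rot: [0.539, 0.461, 0.535, -0.459]
contact_force: [-0.6, 0.5, 0.7]
gripper_width: 0.9
```

```bash
python3 go.py -.002 -.068 .095 0
```

```text
t 1.82 rack pos mm [ -5.8 -73.4  98.9] F [-0.6  0.5  0.7] w 0.9
tool travel cm [ 0.39  0.37 -0.54] turn [-0.011  0.002 -0.006]
```

{"fn": "apply_moves", "kwargs": {
  "travel": [
    [0.3, 0.4, -0.5],
    [0, 0, 0],
    [0, 0, 0],
    [0, 0, 0],
    [0, 0, 0],
    [0, 0, 0],
    [0, 0, 0],
    [0, 0, 0]
  ],
  "turn": [
    [-0.01, 0, 0],
    [0, 0, 0],
    [0, 0, 0],
    [0, 0, 0],
    [0, 0, 0],
    [0, 0, 0],
    [0, 0, 0],
    [0, 0, 0]
  ],
  "grip": [0.1, 1, 1, 1, 1, 1, 1, 1],
  "newtons": 30
}}

```text
t: 2.48
eef_pos: [0.5744, -0.2829, 0.0976]
tool_rot: [0.541, 0.458, 0.538, -0.456]
contact_force: [1.0, -0.0, -5.4]
gripper_width: 0.201
```

```bash
python3 go.py -.002 -.115 .095 0
```

```text
t 2.48 rack pos mm [ -1.8 -66.4  97.6] F [ 1.  -0.  -5.4] w 0.201
tool travel cm [ 0.27 -0.03  4.86] turn [ 0.002  0.002 -0.004]
```

{"fn": "apply_moves", "kwargs": {
  "travel": [
    [0, 0, 0.7],
    [0, 0, 0.8],
    [0, 0, 0.8],
    [0, 0, 0.8],
    [0, 0, 0.8],
    [0, 0, 0.6]
  ],
  "turn": [
    [0, 0, 0],
    [0, 0, 0],
    [0, 0, 0],
    [0, 0, 0],
    [0, 0, 0],
    [0, 0, 0]
  ],
  "grip": [1, 1, 1, 1, 1, 1]
}}

```text
t: 2.98
eef_pos: [0.5815, -0.326, 0.0973]
tool_rot: [0.538, 0.458, 0.542, -0.454]
contact_force: [-10.8, 20.8, 15.9]
gripper_width: 0.197
```

```bash
python3 go.py -.002 -.115 .095 0
```

```text
t 2.98 rack pos mm [  -1.8 -110.1   97.3] F [-10.8  20.8  15.9] w 0.197
tool travel cm [ 0.22 -0.02  0.49] turn [ 0.004 -0.007 -0.001]
```

{"fn": "apply_moves", "kwargs": {
  "travel": [
    [0, 0, 0],
    [0, 0, 0],
    [0, 0, 0],
    [-2, 0, 0],
    [-3, 0, 0],
    [-3, 0, 0]
  ],
  "turn": [
    [0, 0, 0],
    [0, 0, 0],
    [0, 0, 0],
    [0, 0, 0],
    [0, 0, 0],
    [0, 0, 0]
  ],
  "grip": [0.6, 0.5, 0.5, 0.5, 0.5, 0.7]
}}

```text
t: 3.48
eef_pos: [0.5794, -0.3303, 0.1734]
tool_rot: [0.536, 0.458, 0.543, -0.457]
contact_force: [0.9, -0.8, -0.5]
gripper_width: 0.373
```

```bash
cat > knob.py <<'E'
from h import *
from scipy.optimize import minimize
import sys
p=np.load('rack.npy'); obs={};v=[]
for c in ('scene','side'):
    im=eyes.read_camera(c); C=cam(c); a=sys.argv[1]
    if c=='side' or len(sys.argv)>2: cv2.imwrite(f'pics/{c}{a}.png',cv2.resize(im[130:340,220:440],None,fx=3,fy=3,interpolation=cv2.INTER_CUBIC)[:,:,::-1])
    for name,col,gen,x0 in (('keeper','r',lambda s:knobparts(s),(0.0,.025,.05)),('potfoot','y',lambda s:potparts(s),(-.11,-.05,.01))):
        best=None
        for x in x0:
            try: o=feats(biggest(colmask(im,col),feats(sil(gen(x),p[:3],C),4)[:2]),1)
            except Exception: continue
            f=lambda s:np.sum(np.abs(feats(sil(gen(s[0]),p[:3],C),4)-o))
            r=minimize(f,[x],method='Nelder-Mead',options=dict(initial_simplex=[[x],[x+.01]]))
            if best is None or r.fun<best.fun: best=r
        if best is not None: print(c,name,best.x.round(4),round(best.fun,1))
E
python3 knob.py k1; python3 go.py -.145 0 .16 90
```

```text
scene keeper [0.0504] 4.1
scene potfoot [-0.113] 2.8
side keeper [0.052] 3.9
side potfoot [-0.111] 1.9
t 3.58 rack pos mm [  -1.5 -116.6  179. ] F [0.4 0.3 0.3] w 0.302
tool travel cm [  1.88 -14.36 -11.66] turn [-1.57e+00  1.00e-03 -5.00e-03]
```

{"fn": "apply_moves", "kwargs": {
  "travel": [
    [0, -3.6, -2.9],
    [0, -3.6, -2.9],
    [0, -3.6, -2.9],
    [0, -3.6, -2.9],
    [0, 0, 0],
    [0, 0, 0],
    [0, 0, 0],
    [0, 0, 0]
  ],
  "turn": [
    [0, 0, 0],
    [0, 0, 0],
    [0, 0, 0],
    [0, 0, 0],
    [-0.12, 0, 0],
    [-0.12, 0, 0],
    [-0.12, 0, 0],
    [-0.12, 0, 0]
  ],
  "grip": [1, 1, 1, 1, 1, 1, 1, 1]
}}

```text
t: 4.25
eef_pos: [0.4217, -0.2458, 0.175]
tool_rot: [0.637, 0.311, 0.632, -0.312]
contact_force: [0.2, -1.0, -0.6]
gripper_width: -0.004
```

{"fn": "apply_moves", "kwargs": {
  "travel": [
    [0, 0, 0],
    [0, 0, 0],
    [0, 0, 0],
    [0, 0, 0],
    [0, 0, 0],
    [0, 0, 0],
    [0, 0, 0],
    [0, 0, 0]
  ],
  "turn": [
    [-0.124, 0, 0],
    [-0.124, 0, 0],
    [-0.124, 0, 0],
    [-0.124, 0, 0],
    [-0.124, 0, 0],
    [-0.124, 0, 0],
    [-0.124, 0, 0],
    [-0.124, 0, 0]
  ],
  "grip": [1, 1, 1, 1, 1, 1, 1, 1]
}}

```text
t: 4.92
eef_pos: [0.4233, -0.2506, 0.1761]
tool_rot: [0.711, -0.035, 0.701, 0.027]
contact_force: [-0.7, -0.3, 0.1]
gripper_width: -0.005
```

```bash
python3 go.py -.145 0 .068 90
```

```text
t 4.92 rack pos mm [-145.6   -9.9  176.1] F [-0.7 -0.3  0.1] w -0.005
tool travel cm [10.8   1.12 -0.16] turn [-0.077  0.013  0.012]
```

{"fn": "apply_moves", "kwargs": {
  "travel": [
    [0.4, 1.1, 0],
    [2.5, 0, 0],
    [2.5, 0, 0],
    [2.5, 0, 0],
    [2.2, 0, 0],
    [0, 0, 0]
  ],
  "turn": [
    [-0.077, 0.012, 0.012],
    [0, 0, 0],
    [0, 0, 0],
    [0, 0, 0],
    [0, 0, 0],
    [0, 0, 0]
  ],
  "grip": [1, 1, 1, 1, 1, 1]
}}

```text
t: 5.42
eef_pos: [0.4274, -0.245, 0.0746]
tool_rot: [0.71, -0.064, 0.699, 0.057]
contact_force: [-1.0, -0.0, 0.4]
gripper_width: -0.001
```

```bash
python3 go.py -.05 0 .066 90
```

```text
t 5.42 rack pos mm [-140.6   -5.1   74.6] F [-1.  -0.   0.4] w -0.001
tool travel cm [0.98 0.45 9.05] turn [0.008 0.014 0.01 ]
```

{"fn": "apply_moves", "kwargs": {
  "travel": [
    [0.6, 0.45, 0],
    [0.2, 0, 0.8],
    [0, 0, 0.6],
    [0, 0, 0.6],
    [0, 0, 0.6],
    [0, 0, 0.6],
    [0, 0, 0.6],
    [0, 0, 0.6]
  ],
  "turn": [
    [0.008, 0.014, 0.01],
    [0, 0, 0],
    [0, 0, 0],
    [0, 0, 0],
    [0, 0, 0],
    [0, 0, 0],
    [0, 0, 0],
    [0, 0, 0]
  ],
  "grip": [1, 1, 1, 1, 1, 1, 1, 1]
}}

```text
t: 6.08
eef_pos: [0.4772, -0.2347, 0.0708]
tool_rot: [0.706, -0.058, 0.703, 0.056]
contact_force: [-1.1, 0.2, -0.1]
gripper_width: -0.001
```

```bash
python3 go.py 0 0 .066 90; python3 knob.py p1 1
```

```text
t 6.08 rack pos mm [-89.8  -2.9  70.8] F [-1.1  0.2 -0.1] w -0.001
tool travel cm [0.52 0.32 8.98] turn [-0.003  0.004  0.004]
scene keeper [0.0504] 4.2
scene potfoot [-0.0437] 57.1
side keeper [0.052] 3.9
side potfoot [-0.0744] 5.0
```

View pics/sidep1.png

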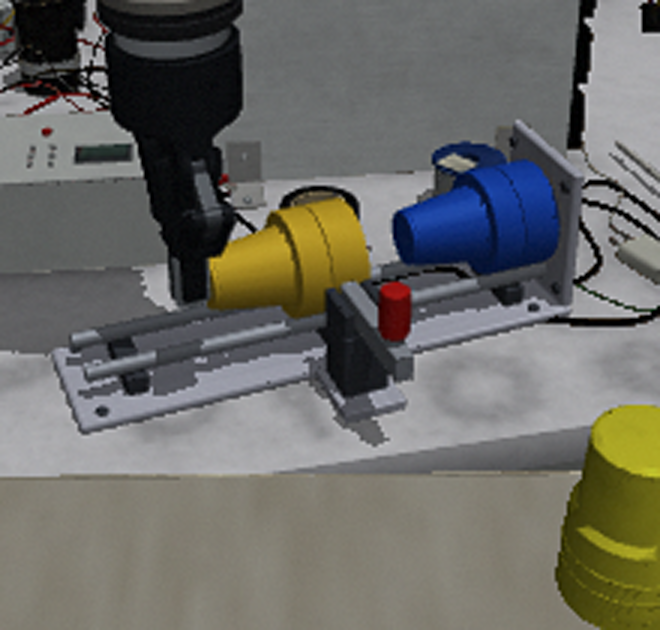

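The side view shows the closed fingers against the yellow foot at crop (210,285). The pot is level and the keeper is out, so I'll keep pushing.

{"fn": "apply_moves", "kwargs": {
  "travel": [
    [0.2, 0.1, 0.7],
    [0.1, 0.1, 0.6],
    [0, 0.05, 0.6],
    [0, 0, 0.6],
    [0, 0, 0.6],
    [0, 0, 0.6],
    [0, 0, 0.6],
    [0, 0, 0.6]
  ],
  "turn": [
    [0, 0, 0],
    [0, 0, 0],
    [0, 0, 0],
    [0, 0, 0],
    [0, 0, 0],
    [0, 0, 0],
    [0, 0, 0],
    [0, 0, 0]
  ],
  "grip": [1, 1, 1, 1, 1, 1, 1, 1]
}}

```text
t: 6.85
eef_pos: [0.5281, -0.2239, 0.0672]
tool_rot: [0.706, -0.058, 0.704, 0.055]
contact_force: [-1.2, 0.3, 0.4]
gripper_width: 0.001
```

```bash
python3 go.py 0 0 .066 90; python3 knob.py p2
```

```text
t 6.85 rack pos mm [-37.9  -0.7  67.2] F [-1.2  0.3  0.4] w 0.001
tool travel cm [0.12 0.08 3.78] turn [-0.004  0.002  0.004]
scene keeper [0.0504] 4.2
scene potfoot [0.0039] 57.6
side keeper [0.052] 3.8
side potfoot [-0.0194] 7.8
```

{"fn": "apply_moves", "kwargs": {
  "travel": [
    [0, 0, 0.5],
    [0, 0, 0.5],
    [0, 0, 0.4],
    [0, 0, 0.4],
    [0, 0, 0.4],
    [0, 0, 0.3]
  ],
  "turn": [
    [0, 0, 0],
    [0, 0, 0],
    [0, 0, 0],
    [0, 0, 0],
    [0, 0, 0],
    [0, 0, 0]
  ],
  "grip": [1, 1, 1, 1, 1, 1]
}}

```text
t: 7.45
eef_pos: [0.5547, -0.2194, 0.0671]
tool_rot: [0.705, -0.058, 0.704, 0.055]
contact_force: [-1.3, -0.3, 0.4]
gripper_width: 0.001
```

```bash
python3 go.py 0 0 .066 90; python3 knob.py p3
```

```text
t 7.45 rack pos mm [-10.8  -0.6  67.1] F [-1.3 -0.3  0.4] w 0.001
tool travel cm [0.11 0.06 1.08] turn [-0.004  0.002  0.003]
scene keeper [0.0504] 4.2
scene potfoot [0.0387] 58.2
side keeper [0.052] 3.9
side potfoot [0.0069] 7.3
```

View pics/sidep3.png

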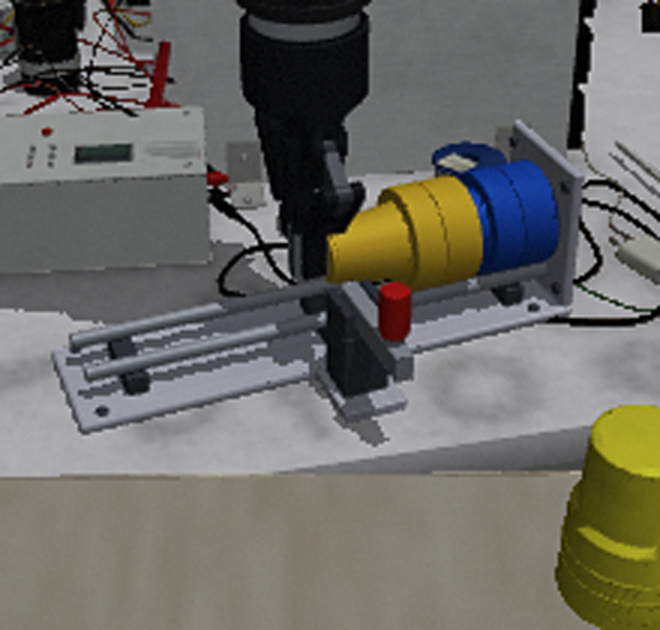

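The yellow rim is close to the blue collar at crop (485,235). I'll push gently until the force rises.

{"fn": "apply_moves", "kwargs": {
  "travel": [
    [0, 0, 0.3],
    [0, 0, 0.3],
    [0, 0, 0.3],
    [0, 0, 0.2]
  ],
  "turn": [
    [0, 0, 0],
    [0, 0, 0],
    [0, 0, 0],
    [0, 0, 0]
  ],
  "grip": [1, 1, 1, 1]
}}

```text
t: 7.88
eef_pos: [0.5649, -0.2178, 0.0669]
tool_rot: [0.705, -0.058, 0.705, 0.055]
contact_force: [-6.4, -1.2, 5.1]
gripper_width: 0.003
```

```bash
python3 go.py 0 0 .066 90; python3 knob.py p4
```

```text
t 7.88 rack pos mm [-0.5 -0.7 66.9] F [-6.4 -1.2  5.1] w 0.003
tool travel cm [0.09 0.07 0.05] turn [-0.004 -0.001  0.003]
scene keeper [0.0503] 4.2
scene potfoot [0.0474] 57.8
side keeper [0.052] 3.9
side potfoot [0.016] 6.6
```

{"fn": "apply_moves", "kwargs": {
  "travel": [
    [0, 0, 0.3],
    [0, 0, 0.2],
    [0, 0, 0.1],
    [0, 0, 0.1],
    [0, 0, 0.1]
  ],
  "turn": [
    [0, 0, 0],
    [0, 0, 0],
    [0, 0, 0],
    [0, 0, 0],
    [0, 0, 0]
  ],
  "grip": [1, 1, 1, 1, 1]
}}

```text
t: 8.4
eef_pos: [0.5648, -0.218, 0.0657]
tool_rot: [0.699, -0.056, 0.711, 0.055]
contact_force: [-5.2, -0.4, 4.7]
gripper_width: 0.001
```

{"fn": "apply_moves", "kwargs": {
  "travel": [
    [0, 0, -0.5],
    [0, 0, -1.5],
    [0, 0, -2],
    [0, 0, -2],
    [-3, 0, 0],
    [-3, 0, 0],
    [-3, 0, 0],
    [0, 0, 0]
  ],
  "turn": [
    [0, 0, 0],
    [0, 0, 0],
    [0, 0, 0],
    [0, 0, 0],
    [0, 0, 0],
    [0, 0, 0],
    [0, 0, 0],
    [0, 0, 0]
  ],
  "grip": [1, 1, 1, 1, 1, 1, 1, 1]
}}

```text
t: 9.07
eef_pos: [0.5076, -0.2257, 0.1586]
tool_rot: [0.703, -0.057, 0.707, 0.056]
contact_force: [1.4, -0.6, 0.3]
gripper_width: -0.002
```

```bash
python3 go.py -0.002 -.150 .16 90; python3 knob.py p5 1
```

```text
t 9.07 rack pos mm [-58.3   0.9 158.6] F [ 1.4 -0.6  0.3] w -0.002
tool travel cm [ -0.17 -15.06   5.7 ] turn [-0.004 -0.006  0.001]
scene keeper [0.0504] 4.2
scene potfoot [0.0112] 7.1
side keeper [0.052] 3.9
side potfoot [0.0122] 3.2
```

View pics/sidep5.png

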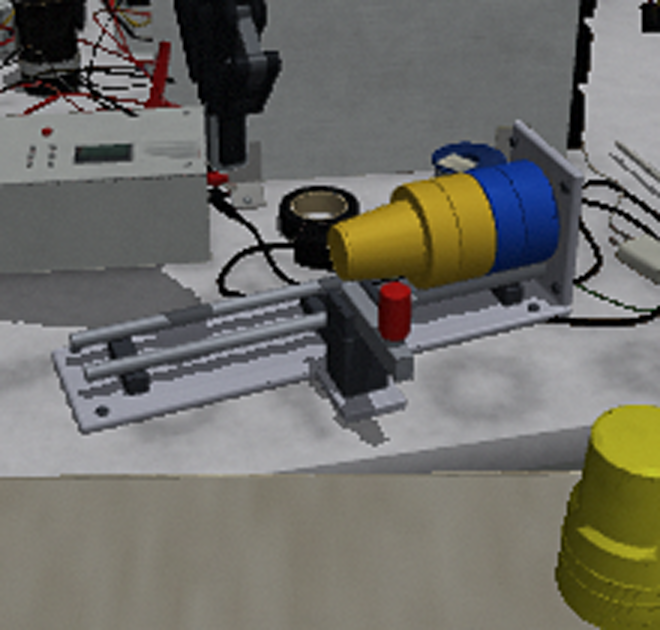

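The pot is nested: the rim meets the blue collar at crop (495,235) and the fit gives the foot at x of about 11 mm. Next I'll go to the outside of the knob and push the keeper in.

{"fn": "apply_moves", "kwargs": {
  "travel": [
    [0, -3.8, 0],
    [0, -3.8, 1.4],
    [0, -3.8, 1.5],
    [0, -3.7, 1.5],
    [0, -0.5, 1.3],
    [2, 0, 0],
    [2.4, 0, 0],
    [2, 0, 0]
  ],
  "turn": [
    [0, 0, 0],
    [0, 0, 0],
    [0, 0, 0],
    [0, 0, 0],
    [0, 0, 0],
    [0, 0, 0],
    [0, 0, 0],
    [0, 0, 0]
  ],
  "grip": [1, 1, 1, 1, 1, 1, 1, 1]
}}

```text
t: 9.83
eef_pos: [0.5906, -0.3748, 0.0801]
tool_rot: [0.702, -0.058, 0.708, 0.058]
contact_force: [-0.4, -0.0, -0.1]
gripper_width: -0.003
```

```bash
python3 go.py -0.002 -.150 .095 90
```

```text
t 9.83 rack pos mm [  -0.8 -159.8   80.1] F [-0.4 -0.  -0.1] w -0.003
tool travel cm [-1.49  0.98 -0.13] turn [ 0.001 -0.009 -0.001]
```

{"fn": "apply_moves", "kwargs": {
  "travel": [
    [-1.7, 0, 0],
    [0, 1.2, 0],
    [0, 0.8, 0],
    [0, 0.8, 0],
    [0, 0.7, 0],
    [0, 0.7, 0],
    [0, 0.7, 0],
    [0, 0.7, 0]
  ],
  "turn": [
    [0, 0, 0],
    [0, 0, 0],
    [0, 0, 0],
    [0, 0, 0],
    [0, 0, 0],
    [0, 0, 0],
    [0, 0, 0],
    [0, 0, 0]
  ],
  "grip": [1, 1, 1, 1, 1, 1, 1, 1]
}}

```text
t: 10.5
eef_pos: [0.5778, -0.3171, 0.0939]
tool_rot: [0.699, -0.057, 0.711, 0.059]
contact_force: [-0.0, -2.4, -1.7]
gripper_width: -0.0
```

```bash
python3 go.py -0.002 -.085 .095 90; python3 knob.py k2
```

```text
t 10.5 rack pos mm [  -4.  -100.8   93.9] F [-0.  -2.4 -1.7] w -0.0
tool travel cm [-0.1   1.58  0.2 ] turn [-0.001 -0.016 -0.004]
scene keeper [0.0151] 8.3
scene potfoot [0.0092] 14.0
side keeper [-0.31] 48.4
side potfoot [0.0418] 38.3
```

View pics/sidek2.png

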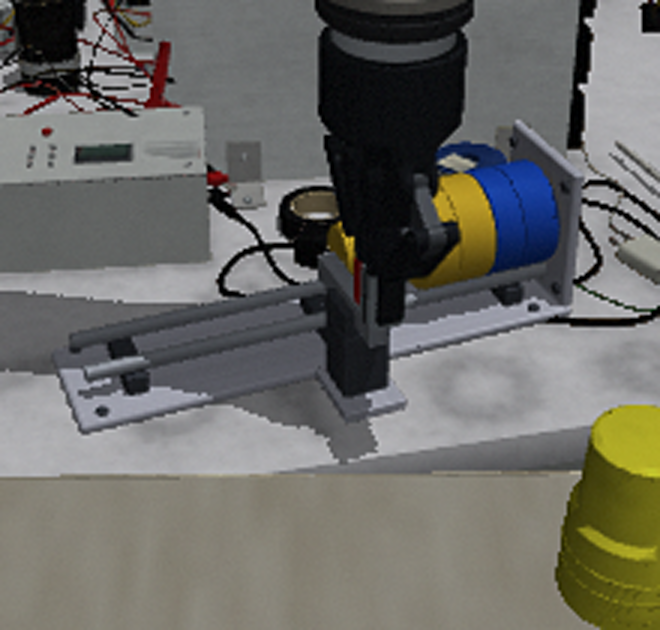

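The fingers are behind the knob and the keeper is moving in, with about 15 mm left.

{"fn": "apply_moves", "kwargs": {
  "travel": [
    [0, 0.6, 0.1],
    [0, 0.5, 0.1],
    [0, 0.4, 0],
    [0, 0.4, 0],
    [0, 0.4, 0]
  ],
  "turn": [
    [0, 0, 0],
    [0, 0, 0],
    [0, 0, 0],
    [0, 0, 0],
    [0, 0, 0]
  ],
  "grip": [1, 1, 1, 1, 1]
}}

```text
t: 11.02
eef_pos: [0.5769, -0.3, 0.0947]
tool_rot: [0.7, -0.059, 0.709, 0.054]
contact_force: [5.8, -12.9, -9.2]
gripper_width: 0.001
```

```bash
python3 go.py -0.002 -.085 .095 90
```

```text
t 11.02 rack pos mm [ -2.1 -83.7  94.7] F [  5.8 -12.9  -9.2] w 0.001
tool travel cm [-0.03 -0.13  0.01] turn [-0.004 -0.013  0.007]
```

Force has reached 13 N, which suggests the keeper is at its stop. I'll push a little more, then back off and check.

{"fn": "apply_moves", "kwargs": {
  "travel": [
    [0, 0.4, 0],
    [0, 0.4, 0],
    [0, -0.5, 0],
    [0, -2, 0],
    [0, -3, 0],
    [-2, -2, 0],
    [-3, 0, 0],
    [-3, 0, 0]
  ],
  "turn": [
    [0, 0, 0],
    [0, 0, 0],
    [0, 0, 0],
    [0, 0, 0],
    [0, 0, 0],
    [0, 0, 0],
    [0, 0, 0],
    [0, 0, 0]
  ],
  "grip": [1, 1, 1, 1, 1, 1, 1, 1]
}}

```text
t: 11.68
eef_pos: [0.5862, -0.3709, 0.1696]
tool_rot: [0.698, -0.058, 0.711, 0.053]
contact_force: [-0.3, -0.4, 0.4]
gripper_width: -0.001
```

{"fn": "apply_moves", "kwargs": {
  "travel": [
    [-3, 0, -3],
    [-3, 0, -3],
    [0, 0, -3],
    [0, 0, -3],
    [0, 0, 0],
    [0, 0, 0]
  ],
  "turn": [
    [0, 0, 0],
    [0, 0, 0],
    [0, 0, 0],
    [0, 0, 0],
    [0, 0, 0],
    [0, 0, 0]
  ],
  "grip": [1, 1, 1, 1, 1, 1]
}}

```text
t: 12.18
eef_pos: [0.4707, -0.3884, 0.2414]
tool_rot: [0.703, -0.061, 0.707, 0.053]
contact_force: [0.5, 1.0, -0.2]
gripper_width: -0.002
```

```bash
python3 go.py -0.002 -.085 .095 90;  python3 knob.py k3 1; python3 - <<'E'
import cv2,numpy as np
a=cv2.imread('pics/scenek3.png');b=cv2.imread('pics/sidek3.png')
cv2.imwrite('pics/k3.png',cv2.resize(np.hstack([a,b]),(800,382)))
E
```

```text
t 12.18 rack pos mm [-121.3 -153.5  241.4] F [ 0.5  1.  -0.2] w -0.002
tool travel cm [14.5   7.04 12.  ] turn [-0.003 -0.006  0.01 ]
scene keeper [-0.0006] 4.6
scene potfoot [0.0072] 18.6
side keeper [0.0039] 5.2
side potfoot [0.0144] 5.1
```

View pics/k3.png

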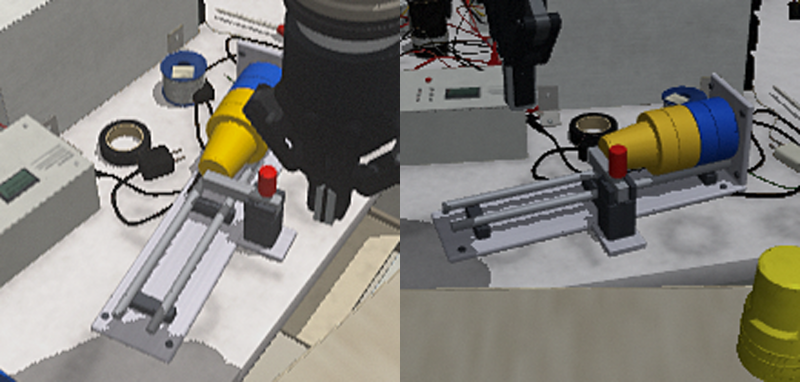

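Final view: the keeper bar is across the rails behind the yellow foot, the rims meet, the tape and spool have not moved, and the arm is clear. Handing in.

```bash
python3 -c "
from station import bot
print(bot.hand_in())"
```

```text
the job is handed in; nothing more can be done
None
```

I pulled the keeper fully out by its knob, pushed the yellow pot home over the blue one, and pushed the keeper back in behind its foot. I handed in at about 12 s of the 54 s, with the arm clear of everything; the hand-in gave no verdict.

- **Keeper out:** the fits read 50 mm (scene camera) and 52 mm (side camera), against a full travel of 50 mm.
- **Pot nested:** after I backed off, the foot read rack x = 11–12 mm against a nominal 10 mm. The pushing force also rose to about 6 N at the stop.
- **Keeper in:** the cameras disagree, reading −0.6 mm (scene) and 3.9 mm (side). The side camera had read about 2 mm high when the keeper was out. Both are inside the 6 mm limit, and the push ended against a stop at about 13 N.
- **Bystanders:** the tape and spool look unmoved in the last picture. I did not measure them.
- **Weak check:** the final scene-camera pot reading (7 mm, poor fit) had the arm partly in the way, so I disregarded it. The final side reading was 14 mm, and the picture shows the rims together.

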